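# Close and bolt the lid of the RF shield box

### The arm

A 7-joint arm with a two-finger parallel gripper is mounted at the origin on the work surface; the furniture and walls round the work are solid. World frame = base frame: x ahead of the robot, y to its left, z up, the work surface at z = 0. Lengths are in m, angles in rad, forces in N, time in s.
With the tool pointing down it reaches from about 0.425 to 0.925 m from the base axis. Payload 6.8 kg.
Tool frame: the origin (TCP) lies midway between the tips of the shut fingers; the grasp point (between the pads) lies 19 mm behind it; y points along the fingers, z is the direction in which the jaws open and shut, and the axes are right-handed (so a half turn about y gives the same grasp; the last joint's range is limited). The gripper opens to 85 mm and grips with 20 to 120 N. Pads are 22 mm wide; open, the fingers measure 114 mm over their backs; the gripper's body (76 mm by 85 mm) begins 54 mm behind the grasp point. The pads swing forward as they close: fully open they stand 13 mm farther back than shut.
Start: joints at [1.074, 0.477, 0.022, 1.555, -0.011, 1.109, -0.083], TCP at [0.256, -0.625, 0.231] pointing down, gripper open.
Joint ranges: [-2.96, 2.96], [-0.34, 2.1], [-1.41, 1.46], [0.24, 2.44], [-1.37, 4.51], [0.17, 1.92], [-2.96, 2.96]. Speed limits (rad/s): [2.39, 2.39, 3.14, 3.14, 3.14, 3.14, 3.14].

### API

Orientations are given as a rotation vector (axis times angle).
In Python, from bench import r gives the robot as it stands.
- The arm moves only by the tool send_rows, never from a script. Its argument "rows" is text: rows parted by semicolons, each of 6 numbers parted by spaces: the shift along the world's x, y, z in m, then the turn, a rotation vector about the world's x, y, z in rad. A call has 1 to 20 rows; each row shifts and turns the commanded pose from where the row before left it; what a row does not reach is not made up. A row lasts 1/10 s, in which the tool goes at most 50 mm and 8.59 degrees, less where a joint would pass 70% of its speed; a pose out of reach is approached as far as the arm can. A call is refused whole if a number of a shift passes 0.05 or a number of a turn 0.15, either way. A call with a gripper value outside its range is refused whole. "grip" is the finger opening in m, from 0 to 0.0854, set as the call begins (left out, the last holds). The fingers move at their own pace and stop on an object; "grip_force" is the grip in N (left out, the last holds). Time passes only in rows, so rows that do not move let the fingers close. It gives the time, the measured TCP pose, the force and the opening at its end, in the units of the state.
- r.get_obs(): the state, without advancing time (a new reading comes with each control period).
- r.grab_frame(name): name is "scene" or "top" or "wrist"; returns a dict with "pixels" (384x512x3 uint8, red, green, blue), "intrinsics" (3x3 intrinsics, pixels), "k1" (the pictures are not rectified: a ray, as slopes to the right and down, at radius r is drawn at 1 + k1 r^2 times it, then the intrinsics apply), "position" and "orientation" of the camera in the world. Camera axes: x right, y up, looking along -z (the intrinsics and any distortion apply to the point x, -y, -z); pixel columns grow to the right and rows downward; lengths in m; the calibration is good to about 2 mm. A picture is of the moment at which its call begins. There is no depth.
- r.hand_in(): hands the job in, once; it reports no verdict.
The state is a dict: "clock": time; "joints": joint angles; "qvel": joint speeds; "tau": joint torques, N m; "tcp_pos": TCP position; "orientation": TCP orientation; "contact_force": force on the tool from outside, world axes, zero at the start; "moment": the same for the moment, N m; "grip_width": finger opening in m.
Only numpy, scipy, OpenCV 4.12 (cv2) and the standard library are available. Lean on these libraries where they do the work, as an engineer would, in place of code of your own. Each camera call takes 0.05 s, during which the arm holds its last target.

### The job

Push the lid of the shield box shut, then press the spring catch down with one fingertip and keep it down while the other finger pushes the bolt all the way home over the lid. Then let go, so that the catch springs back up and locks the bolt. Only touch and push with the fingers: do not pick up or move the small things lying round the box.

Things in the scene. Friction and masses are not known exactly. Their poses are not given: they have to be found in the camera images.
- shield_box: aluminium box, 220 mm (x) by 200 mm (y), fixed to the bench but standing elsewhere each time; origin at the centre of its underside, x from deck to lid hinge, z up. Top 80 mm above the bench: front half (x -110 to 0 mm) a fixed deck with bolt and catch side by side along x (bolt on the line y = +25 mm, catch on the side of smaller y), rear half the lid.
- lid_press (a point): a good place to press on the lid: on its upper face near the free edge, at x = 18 mm, y = -22 mm, z = 80 mm of the box when shut. Moves with the lid. The bolt's keeper (a staple 20 mm high) ends 33 mm to its left, a small black knob stands 48 mm to its right.
- lid (a joint): lid angle, rad: 0 shut and level with the deck, growing as the free edge rises. Hinge line along y at x = +110 mm, z = 80 mm of the box. It stays where it is left and shuts with about 1 to 2 N pressed down at its free edge.
- bolt (a joint): bolt travel, m: 0 drawn (as found, with up to 2 mm of play), 0.028 home against its stop. It slides along +x of the box, its end passing over the shut lid into the keeper; shot under a lid that is still open, it would keep the lid from shutting. About 2 N moves it when the catch is down; it stays where it is left.
- tab_face (a point): middle of the near (-x) face of the bolt's upright thumb tab, the face to push on; moves with the bolt. Drawn: x = -70, y = +25, z = 114 mm of the box. The tab is 24 mm wide (y), 8 mm thick (x), up to z = 126 mm; the bar behind it (-x) is no higher than 93 mm, so a fingertip above 96 mm passes freely over it; nothing else stands behind it.
- catch (a joint): angle of the spring catch, rad: 0 up, with its nose in a notch of the bolt, which is then locked; above 0.2 the bolt is free; 0.45 is the stop. A second notch takes the nose when the bolt is home; between the notches the nose rides on the bar.
- paddle_mid (a point): middle of the upper face of the catch's paddle, moving with it. Up: x = -61, y = -25, z = 112 mm of the box. A fingertip about 15 mm wide pressing here frees the bolt when its end has come down to z = 106 mm, and reaches the stop at about z = 103 mm, with 3 to 6 N; the spring raises it again.
- adapter: loose coaxial adapter, 20 x 42 x 21 mm, lying beside the box; leave it where it is
- dust_cap: loose black rubber dust cap, 21 mm across, 18 mm high, beside the box; leave it where it is
- flux: loose flux pot, amber with a white lid, 37 mm across, 28 mm high, beside the box; leave it where it is
- marker: loose black marker pen, 15 x 101 x 16 mm, on the box's left; leave it where it is
- pivot (a point): pivot of the catch. Its ribbed steel paddle is to be pressed: 78 mm long (box x -100 to -22 mm), 34 mm wide (box y -39 to -6 mm), sloping up outwards (z 106 to 114 mm). It rocks about a line along x at y = -3, z = 102 mm of the box: press it anywhere along its length; a fingertip can slide along it while the bolt is pushed. This point lies on that line, at box x = -61 mm.

How it is judged:
By the outcome, as a careful person would: the job done as asked, in the order asked, and still so for the second after the job is handed in, with the robot touching nothing.
It also fails if it takes over 38 s, if anything falls off the work surface, if the arm or the gripper's body presses on something with over 40 N, if the wrist force passes 120 N, or if a joint passes its speed limit or range.

## Working session

There is one attempt and no reset: what is moved stays moved. The work goes in short steps, Python scripts to look and compute and a tool call to move; the robot and the scene stay as the last step left them, time stands still between calls to the robot, and variables do not carry over. Pictures are saved under pics/ and viewed, and the job is handed in when it is done.

Besides the shell and the picture viewer there is one more tool, called after "Emit:" by a JSON object that holds its "name" and its "arguments". send_rows: Moves the arm, as the interface text tells. Its arguments: {"type":"object","properties":{"rows":{"type":"string"},"grip":{"type":"number"},"grip_force":{"type":"number"}},"required":["rows"]}

```bash
ls; mkdir -p pics
python3 - <<'E'
from bench import r
import cv2,pickle
o=r.get_obs();print(o)
d={}
for n in("scene","top","wrist"):
    f=r.grab_frame(n);d[n]=f
    cv2.imwrite(f"pics/a_{n}.png",f["pixels"][:,:,::-1])
    print(n,f["intrinsics"],f["k1"],f["position"],f["orientation"])
pickle.dump(d,open("a.pkl","wb"))
E
```

```text
pics
{'clock': 0.0, 'joints': array([ 1.0739351 ,  0.47781343,  0.02233023,  1.55644719, -0.01150671,
        1.10928803, -0.0831573 ]), 'qvel': array([-0.00039132,  0.0006396 , -0.00045992,  0.00200712,  0.00191609,
       -0.00054949, -0.00019692]), 'tau': array([-1.34550460e-04, -5.96441424e+01,  1.60770837e+00, -2.81198376e+01,
        1.24318310e-02,  9.30433773e-03,  3.19117669e-05]), 'tcp_pos': array([ 0.25562455, -0.62408949,  0.23031839]), 'orientation': array([-0.39586552,  2.01032614, -2.00671308]), 'contact_force': array([-0.59834426, -0.96622522, -0.00156694]), 'moment': array([-0.00478618,  0.06957091, -0.0155154 ]), 'grip_width': 0.08508229151724885}
scene [[357.46185812   0.         251.97548695]
 [  0.         357.46185812 194.9869299 ]
 [  0.           0.           1.        ]] -0.07840924284049118 [ 0.06488783 -0.62315884  0.53017417] [ 0.98696209 -0.39266944 -0.64159881]
top [[452.12268874   0.         258.68447473]
 [  0.         452.12268874 193.72694911]
 [  0.           0.           1.        ]] -0.05937708990019847 [ 0.45821876 -0.06342472  0.98383713] [ 0.11827263 -0.09462117 -1.59688757]
wrist [[305.52644754   0.         254.05469035]
 [  0.         305.52644754 194.70888541]
 [  0.           0.           1.        ]] -0.03945773278878764 [ 0.32950177 -0.59281833  0.37301297] [-0.27903308  0.18982801 -1.17104733]
```

View pics/a_scene.png

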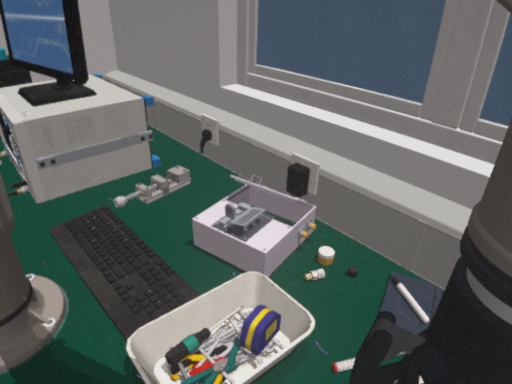

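View pics/a_top.png

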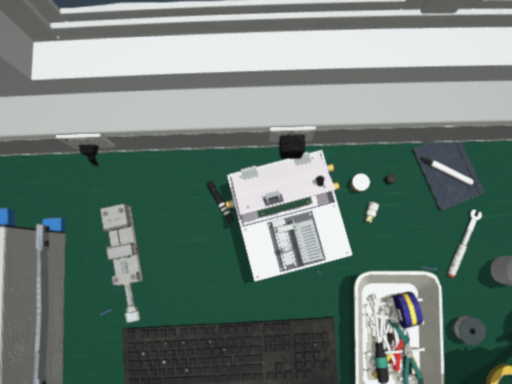

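View pics/a_wrist.png

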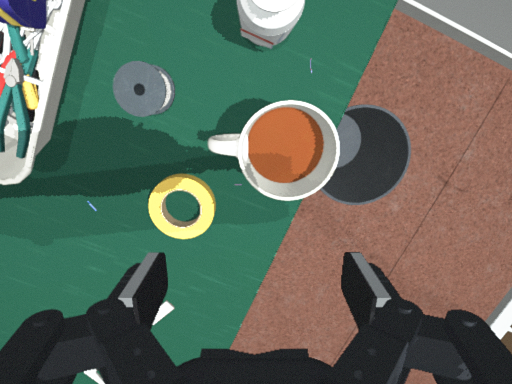

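Run:
```python
import cv2
a=cv2.imread("pics/a_top.png")[140:290,195:385];cv2.imwrite("pics/b_top.png",cv2.resize(a,None,fx=4,fy=4,interpolation=cv2.INTER_CUBIC))
a=cv2.imread("pics/a_scene.png")[165:285,180:340];cv2.imwrite("pics/b_scene.png",cv2.resize(a,None,fx=5,fy=5,interpolation=cv2.INTER_CUBIC))
```

```text
(no output)
```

View pics/b_top.png

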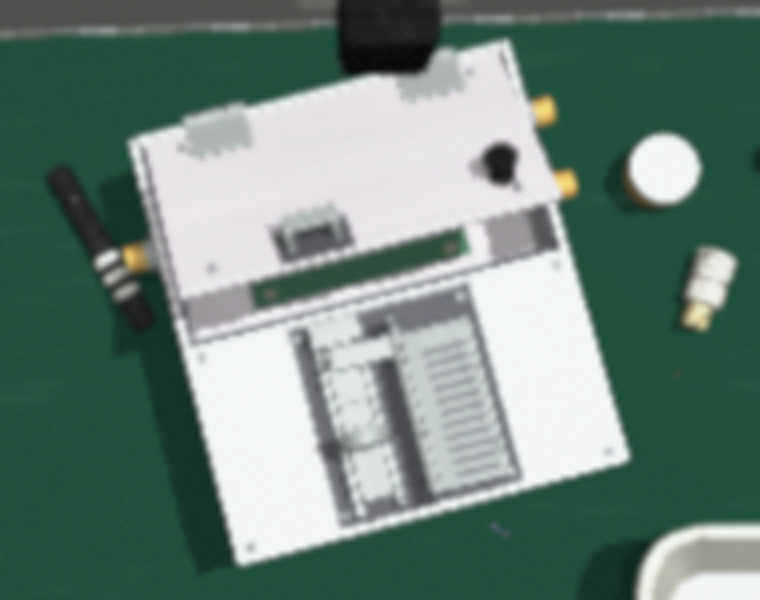

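View pics/b_scene.png

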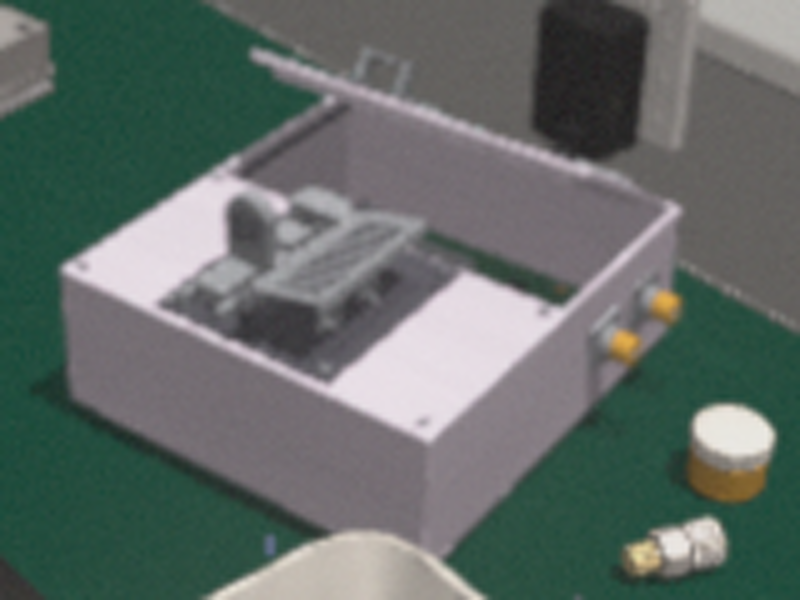

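```bash
cat > h.py <<'E'
import numpy as np,cv2
from scipy.spatial.transform import Rotation as R
from scipy.optimize import least_squares
def proj(f,P):
    P=np.atleast_2d(P);Rm=R.from_rotvec(f["orientation"]).as_matrix()
    c=(P-f["position"])@Rm
    s=np.c_[c[:,0],-c[:,1]]/(-c[:,2:3]);s=s*(1+f["k1"]*(s**2).sum(1,keepdims=True))
    K=f["intrinsics"];return s*[K[0,0],K[1,1]]+[K[0,2],K[1,2]]
def box(p,B):
    B=np.atleast_2d(B);return B@R.from_rotvec([0,0,p[2]]).as_matrix().T+[p[0],p[1],0]
E
python3 - <<'E'
from h import *
import pickle
d=pickle.load(open("a.pkl","rb"))
t=[(-110,100,80,240,566),(-110,-100,80,630,460),(0,100,80,193,343),(0,-100,80,557,245),(110,100,80,128,140),(110,-100,80,510,40)]
s=[(-110,100,80,65,268),(-110,-100,80,432,440),(110,-100,80,680,212)]
def px(l,k,o): 
    l=np.array(l,float);return l[:,:3]/1000,(l[:,3:]+.5)/k-.5+o
Bt,Ut=px(t,4,[195,140]);Bs,Us=px(s,5,[180,165])
def res(p,w=(1,1)):
    return np.r_[(proj(d["top"],box(p,Bt))-Ut).ravel()*w[0],(proj(d["scene"],box(p,Bs))-Us).ravel()*w[1]]
for w in((1,1),(1,0),(0,1)):
    q=least_squares(res,[.55,-.1,.25],args=(w,));print(w,q.x)
    if w==(1,1):print(res(q.x).round(2).reshape(-1,2)); np.save("p.npy",q.x)
p=np.load("p.npy")
# lid angle: search on corner free edge: top crop left corner approx, from scene (255,52)
for a in np.arange(0,1.2,.1):
    B=np.array([[.110-.11*np.cos(a),y,.08+.11*np.sin(a)] for y in(.1,-.1)])
    print(a.round(1),((proj(d["top"],box(p,B))-[195,140])*4).round().tolist(),((proj(d["scene"],box(p,B))-[180,165])*5).round().tolist())
for n,B in dict(lp=[.018,-.022,.08],tab=[-.07,.025,.114],pad=[-.061,-.025,.112]).items():
    w=box(p,B);print(n,w,((proj(d["top"],w)-[195,140])*4).round(),((proj(d["scene"],w)-[180,165])*5).round())
print(R.from_rotvec([-0.39586552,  2.01032614, -2.00671308]).as_matrix().round(3))
E
```

```text
(1, 1) [ 0.53871994 -0.11133257  0.23206796]
[[ 0.27 -0.52]
 [ 0.31 -0.4 ]
 [-2.04  1.33]
 [ 3.16  0.13]
 [ 0.6  -0.24]
 [-0.16 -0.26]
 [-1.28 -0.84]
 [-0.44 -0.82]
 [ 0.48 -2.18]]
(1, 0) [ 0.53877457 -0.11062656  0.23186556]
(0, 1) [ 0.53709026 -0.11483562  0.22880979]
0.0 [[183.0, 347.0], [568.0, 244.0]] [[213.0, 162.0], [567.0, 305.0]]
0.1 [[182.0, 344.0], [571.0, 240.0]] [[213.0, 143.0], [570.0, 284.0]]
0.2 [[180.0, 340.0], [574.0, 234.0]] [[215.0, 122.0], [574.0, 261.0]]
0.3 [[177.0, 333.0], [576.0, 226.0]] [[218.0, 101.0], [579.0, 238.0]]
0.4 [[174.0, 324.0], [577.0, 216.0]] [[222.0, 79.0], [585.0, 214.0]]
0.5 [[170.0, 312.0], [577.0, 204.0]] [[228.0, 57.0], [592.0, 189.0]]
0.6 [[166.0, 299.0], [577.0, 189.0]] [[236.0, 36.0], [601.0, 165.0]]
0.7 [[161.0, 283.0], [576.0, 173.0]] [[244.0, 14.0], [610.0, 141.0]]
0.8 [[155.0, 266.0], [574.0, 154.0]] [[254.0, -6.0], [620.0, 118.0]]
0.9 [[150.0, 247.0], [572.0, 135.0]] [[264.0, -25.0], [631.0, 96.0]]
1.0 [[144.0, 226.0], [569.0, 114.0]] [[275.0, -43.0], [642.0, 75.0]]
1.1 [[138.0, 204.0], [564.0, 91.0]] [[287.0, -60.0], [654.0, 55.0]]
lp [[ 0.5612972  -0.12860298  0.08      ]] [[409. 250.]] [[440. 228.]]
tab [[ 0.46484667 -0.10310208  0.114     ]] [[368. 444.]] [[242. 214.]]
pad [[ 0.48510494 -0.14969181  0.112     ]] [[464. 398.]] [[347. 248.]]
[[-0.925 -0.001  0.379]
 [-0.379  0.002 -0.925]
 [ 0.    -1.    -0.002]]
```

Run:
```python
from h import *
import pickle
d=pickle.load(open("a.pkl","rb"))
t=[(-110,100,80,240,566),(-110,-100,80,630,460),(110,100,80,128,140),(110,-100,80,510,40)]
s=[(-110,100,80,65,268),(-110,-100,80,432,440),(110,-100,80,680,212)]
def px(l,k,o): 
    l=np.array(l,float);return l[:,:3]/1000,(l[:,3:]+.5)/k-.5+o
Bt,Ut=px(t,4,[195,140]);Bs,Us=px(s,5,[180,165])
def res(p,w=(1,1)):
    return np.r_[(proj(d["top"],box(p,Bt))-Ut).ravel()*w[0],(proj(d["scene"],box(p,Bs))-Us).ravel()*w[1]]
for w in((1,0),(1,1)):
    q=least_squares(res,[.55,-.1,.25],args=(w,));print(w,q.x,res(q.x).round(2).reshape(-1,2).tolist())
p=q.x;np.save("p.npy",p)
print("hover",box(p,[.024,-.022,.2]),"axisx",np.cos(p[2]),np.sin(p[2]))
```

```text
(1, 0) [ 0.53801169 -0.1107988   0.23132704] [[-0.04, -0.17], [0.03, 0.02], [0.37, 0.06], [-0.36, 0.11], [-1.68, -0.86], [-0.95, -0.8], [0.13, -2.15]]
(1, 1) [ 0.53811116 -0.11179565  0.23182795] [[0.5, -0.22], [0.55, -0.08], [0.84, 0.03], [0.09, 0.03], [-1.4, -0.66], [-0.53, -0.58], [0.47, -2.01]]
hover [[ 0.56652377 -0.12769294  0.2       ]] axisx 0.9732480363059861 0.22975695816784722
```

Emit:
{"name": "send_rows", "arguments": {"rows": "0.01 0.02 0.02 0 0 0;0.025 0.04 0.01 0 0 -0.02;0.025 0.04 0 0 0 -0.02;0.025 0.04 0 0 0 -0.02;0.025 0.04 0 0 0 -0.02;0.025 0.04 0 0 0 -0.02;0.025 0.04 0 0 0 -0.02;0.025 0.04 0 0 0 -0.02;0.025 0.04 0 0 0 -0.01;0.025 0.04 0 0 0 0;0.025 0.04 0 0 0 0;0.025 0.04 0 0 0 0;0.01 0.02 -0.01 0 0 0;0.005 0.01 0 0 0 0;0 0 0 0 0 0", "grip": 0}}

```text
clock: 1.65
tcp_pos: [0.556, -0.1335, 0.251]
orientation: [-0.254, 2.094, -2.093]
contact_force: [0.8, -0.4, -0.2]
grip_width: -0.0002
```

Run:
```python
from h import *
from bench import r
import pickle
o=r.get_obs();M=R.from_rotvec(o["orientation"]).as_matrix();print(o["tcp_pos"],M.round(4),np.arctan2(M[0,2],-M[1,2]))
f=r.grab_frame("wrist");pickle.dump(f,open("w.pkl","wb"))
p=np.load("p.npy")
im=f["pixels"][:,:,::-1].copy()
cv2.imwrite("pics/c_w0.png",im)
for B in([-.11,.1,.08],[-.11,-.1,.08],[-.07,.025,.114],[-.061,-.025,.112],[0,.1,.08],[0,-.1,.08]):
    u=proj(f,box(p,B))[0];print(B,u.round(1));cv2.circle(im,(int(u[0]),int(u[1])),3,(0,0,255),1)
cv2.imwrite("pics/c_w.png",cv2.resize(im,(800,600)))
```

```text
[ 0.55598481 -0.13347028  0.25101321] [[-9.711e-01 -9.000e-04  2.387e-01]
 [-2.387e-01  4.000e-04 -9.711e-01]
 [ 8.000e-04 -1.000e+00 -6.000e-04]] 0.24106140252024622
[-0.11, 0.1, 0.08] [149.1 272.7]
[-0.11, -0.1, 0.08] [317.2 274.4]
[-0.07, 0.025, 0.114] [206.3 258.4]
[-0.061, -0.025, 0.112] [254.5 250.3]
[0, 0.1, 0.08] [138.8 183.9]
[0, -0.1, 0.08] [325.  185.6]
```

View pics/c_w.png

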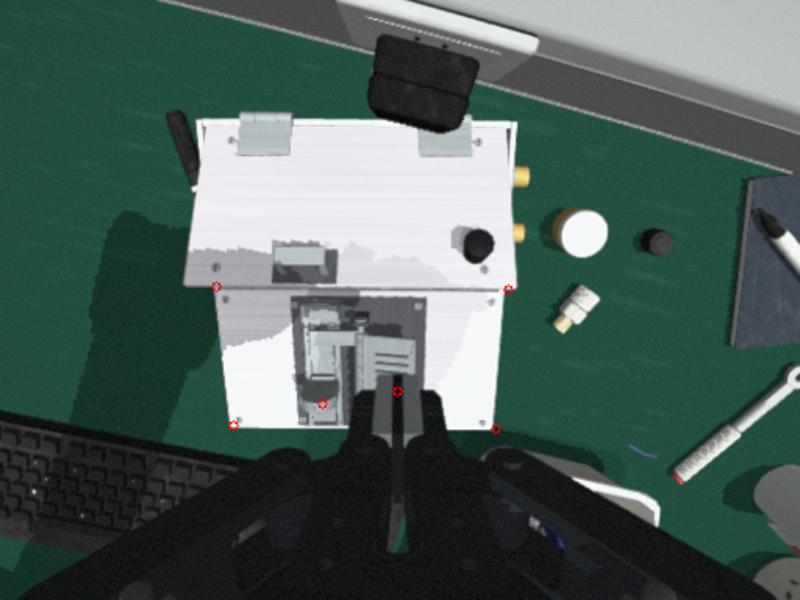

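Run:
```python
from h import *
import pickle
d=pickle.load(open("a.pkl","rb"));f=pickle.load(open("w.pkl","rb"))
g=lambda P:np.r_[(proj(d["top"],P)-[292,157.7]).ravel(),(proj(f,P)-[275,83]).ravel()]
q=least_squares(g,[.66,-.1,.15]);print(q.x,q.fun)
s=lambda P:np.r_[(proj(d["top"],P)-[292,157.7]).ravel(),(proj(d["scene"],P)-[296,195]).ravel()]
q=least_squares(s,[.66,-.1,.15]);print(q.x,q.fun)
p=np.load("p.npy");print(box(p,[.016,-.022,.08]),"cam now",f["position"])
im=cv2.imread("pics/c_w0.png");print(cv2.imwrite("pics/d.png",cv2.resize(im[170:290,130:340],None,fx=3.8,fy=3.8,interpolation=cv2.INTER_CUBIC)))
```

```text
[ 0.64756105 -0.12750656  0.10155823] [ 3.73583578  0.39662583 -1.58005016 -0.63311511]
[ 0.65476943 -0.12344389  0.0845557 ] [ 1.05649312 -1.2429278  -1.97537747  0.28317386]
[[ 0.55873778 -0.129531    0.08      ]] cam now [ 0.63350189 -0.11329108  0.39354668]
True
```

View pics/d.png

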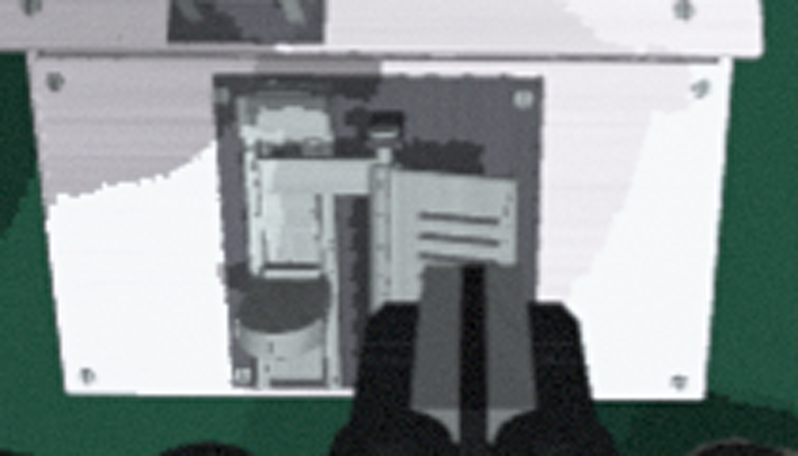

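Emit:
{"name": "send_rows", "arguments": {"rows": "0.003 0.005 -0.02 0 0 -0.01;0 0 -0.03 0 0 0;0 0 -0.03 0 0 0;0 0 -0.02 0 0 0;0 0 -0.01 0 0 0;0 0 -0.01 0 0 0;0 0 -0.01 0 0 0;0 0 -0.01 0 0 0;0 0 -0.01 0 0 0;0 0 -0.01 0 0 0;0 0 -0.005 0 0 0;0 0 0 0 0 0"}}

```text
clock: 2.9
tcp_pos: [0.5585, -0.1293, 0.0853]
orientation: [-0.243, 2.101, -2.1]
contact_force: [-0.4, 0.1, -0.5]
grip_width: -0.0001
```

Emit:
{"name": "send_rows", "arguments": {"rows": "0 0 -0.003 0 0 0;0 0 -0.001 0 0 0;0 0 -0.001 0 0 0;0 0 -0.001 0 0 0;0 0 0 0 0 0"}}

```text
clock: 3.4
tcp_pos: [0.5592, -0.1295, 0.0815]
orientation: [-0.241, 2.1, -2.1]
contact_force: [-3.4, 0.7, 8.7]
grip_width: -0.0001
```

Run:
```python
from bench import r
import cv2
im=r.grab_frame("scene")["pixels"][:,:,::-1]
cv2.imwrite("pics/e.png",cv2.resize(im[145:285,170:340],None,fx=4,fy=4,interpolation=cv2.INTER_CUBIC))
print(r.get_obs()["contact_force"])
```

```text
[-3.3205111   0.25996853  8.78657939]
```

View pics/e.png

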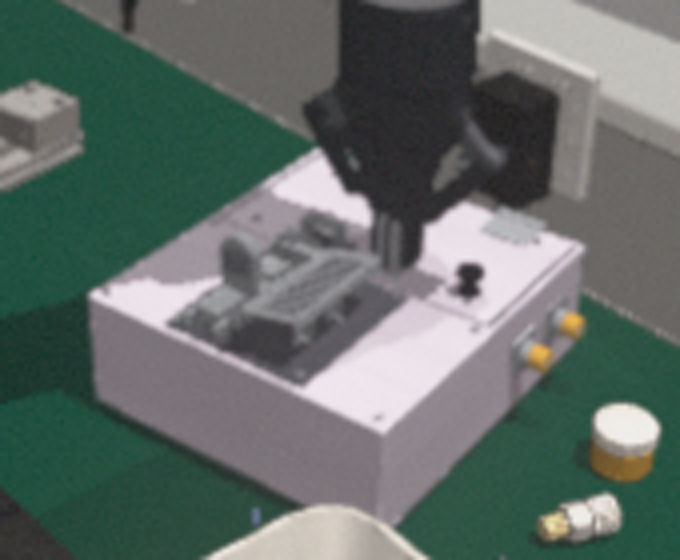

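Emit:
{"name": "send_rows", "arguments": {"rows": "0 0 0.02 0 0 0;0 0 0.03 0 0 0;0 0 0.03 0 0 0;-0.02 0 0 0 0 0;-0.03 0 0 0 0 0;-0.03 -0.001 0 0 0 0;-0.02 -0.001 0 0 0 0;-0.009 0 0 0 0 0;0 0 0 0 0 0;0 0 0 0 0 0", "grip": 0.036}}

```text
clock: 4.45
tcp_pos: [0.4512, -0.1316, 0.1607]
orientation: [-0.24, 2.099, -2.1]
contact_force: [0.7, -0.5, 0.7]
grip_width: 0.0363
```

Run:
```python
from h import *
from bench import r
o=r.get_obs();print(o["tcp_pos"],o["contact_force"],o["grip_width"])
f=r.grab_frame("wrist");p=[.538,-.1108,.2315]
im=f["pixels"][:,:,::-1].copy()
cv2.imwrite("pics/f.png",cv2.resize(im,(800,600)))
im=r.grab_frame("scene")["pixels"][:,:,::-1]
cv2.imwrite("pics/g.png",cv2.resize(im[145:285,170:340],None,fx=4,fy=4,interpolation=cv2.INTER_CUBIC))
t=o["tcp_pos"];d=R.from_rotvec([0,0,-p[2]]).apply(t-[p[0],p[1],0]);print("tcp in box",d)
```

```text
[ 0.45118769 -0.13156999  0.16070331] [ 0.68444816 -0.50160358  0.72989649] 0.03628493090945949
tcp in box [-0.08926187 -0.00029789  0.16070331]
```

View pics/f.png

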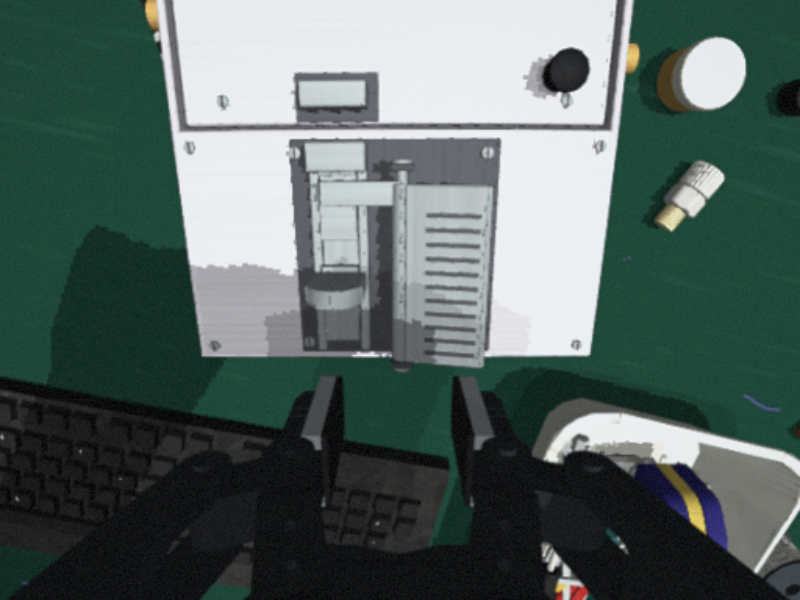

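View pics/g.png

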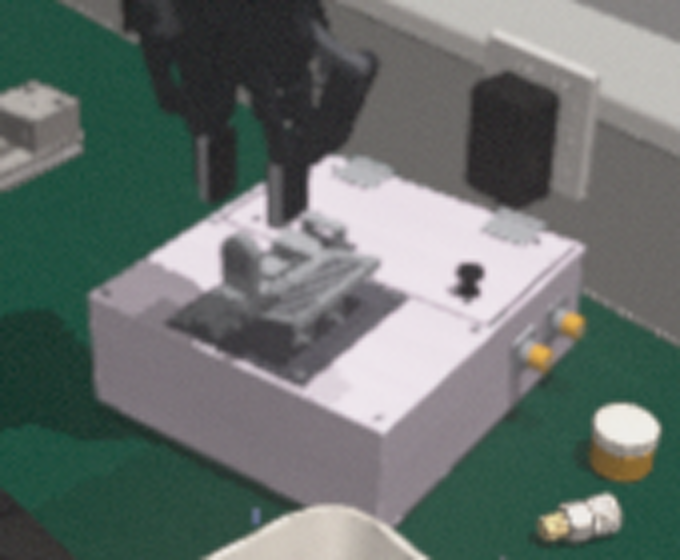

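Emit:
{"name": "send_rows", "arguments": {"rows": "0 0 -0.015 0 0 0;0 0 -0.02 0 0 0;0 0 -0.01 0 0 0;0 0 -0.005 0 0 0;0 0 -0.003 0 0 0;0 0 0 0 0 0"}}

```text
clock: 5.15
tcp_pos: [0.4502, -0.1319, 0.1075]
orientation: [-0.241, 2.1, -2.101]
contact_force: [-0.6, -0.7, 2.3]
grip_width: 0.036
```

Emit:
{"name": "send_rows", "arguments": {"rows": "0 0 -0.001 0 0 0;0 0 -0.001 0 0 0;0 0 -0.001 0 0 0;0 0 -0.001 0 0 0;0 0 0 0 0 0"}}

```text
clock: 5.65
tcp_pos: [0.4504, -0.1324, 0.1036]
orientation: [-0.24, 2.099, -2.101]
contact_force: [-0.6, -4.9, 5.0]
grip_width: 0.036
```

Emit:
{"name": "send_rows", "arguments": {"rows": "0 0 -0.001 0 0 0;0 0 0 0 0 0"}}

```text
clock: 5.85
tcp_pos: [0.4504, -0.1324, 0.1026]
orientation: [-0.24, 2.099, -2.101]
contact_force: [1.6, -5.7, 4.3]
grip_width: 0.036
```

Run:
```python
from h import *
from bench import r
print(r.get_obs()["contact_force"])
im=r.grab_frame("wrist")["pixels"][:,:,::-1].copy()
cv2.imwrite("pics/i.png",cv2.resize(im,(800,600)))
im=r.grab_frame("scene")["pixels"][:,:,::-1]
cv2.imwrite("pics/j.png",cv2.resize(im[175:265,190:290],None,fx=6,fy=6,interpolation=cv2.INTER_CUBIC))
```

```text
[ 1.57972413 -5.65106881  4.31947937]
```

View pics/i.png

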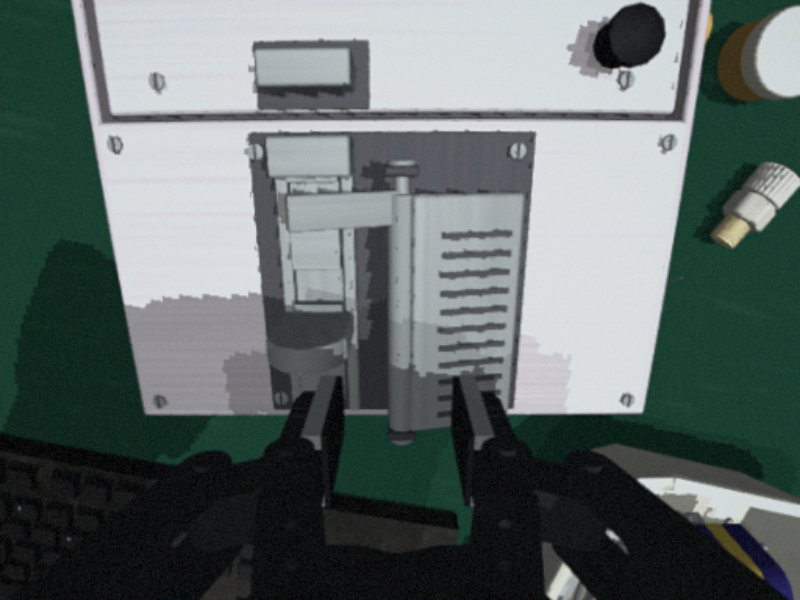

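View pics/j.png

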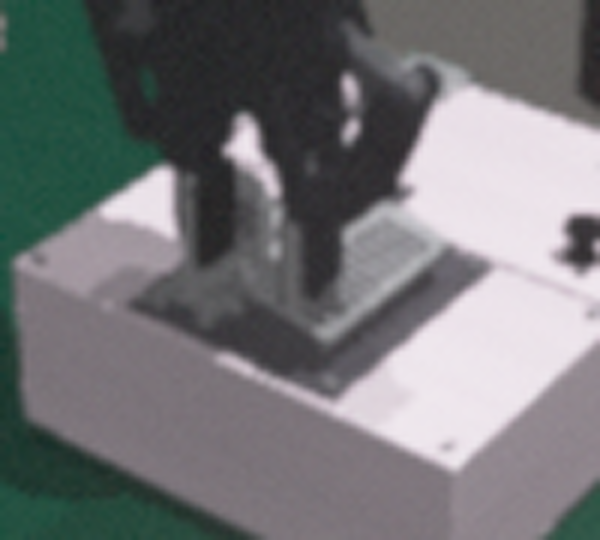

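Emit:
{"name": "send_rows", "arguments": {"rows": "0 0 -0.001 0 0 0;0.003 0.0007 0 0 0 0;0.003 0.0007 0 0 0 0;0.002 0.0005 0 0 0 0;0.002 0.0005 0 0 0 0;0.002 0.0005 0 0 0 0;0.002 0.0005 0 0 0 0"}}

```text
clock: 6.65
tcp_pos: [0.4597, -0.1299, 0.1011]
orientation: [-0.248, 2.105, -2.106]
contact_force: [-15.7, -7.5, 20.2]
grip_width: 0.036
```

Emit:
{"name": "send_rows", "arguments": {"rows": "0 0 0.001 0 0 0;0 0 0.0005 0 0 0;0 0 0 0 0 0"}}

```text
clock: 6.95
tcp_pos: [0.4616, -0.1289, 0.1023]
orientation: [-0.245, 2.103, -2.103]
contact_force: [-4.8, -4.1, 5.8]
grip_width: 0.0361
```

Run:
```python
from h import *
from bench import r
o=r.get_obs();print(o["contact_force"],o["moment"],o["tcp_pos"])
im=r.grab_frame("wrist")["pixels"][:,:,::-1].copy()
cv2.imwrite("pics/k.png",cv2.resize(im[80:340,100:400],None,fx=2.6,fy=2.3))
```

```text
[-4.82112169 -4.1396741   5.84673542] [-1.11889344  1.04808472 -0.09265793] [ 0.46164559 -0.12890444  0.10231223]
```

View pics/k.png

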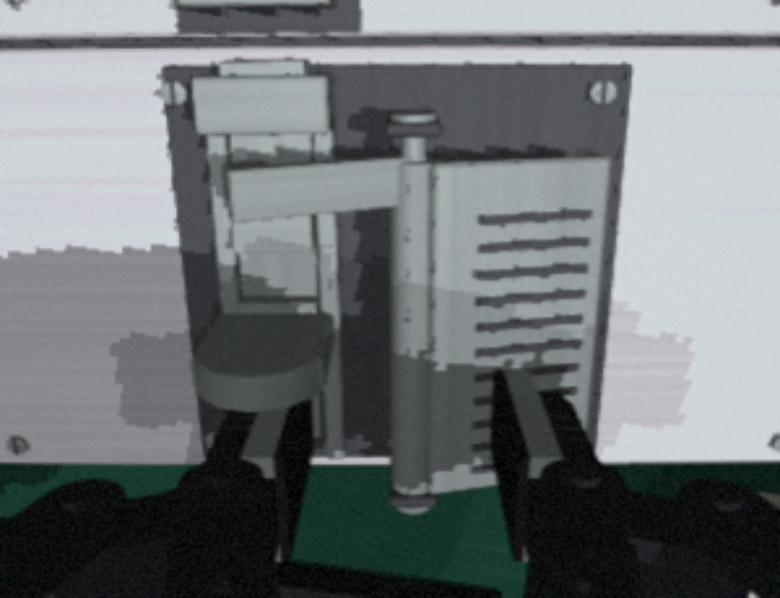

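Emit:
{"name": "send_rows", "arguments": {"rows": "0.002 0.0005 0 0 0 0;0.003 0.0007 0 0 0 0;0.003 0.0007 0 0 0 0;0.003 0.0007 0 0 0 0;0.003 0.0007 0 0 0 0;0.003 0.0007 0 0 0 0;0.003 0.0007 0 0 0 0;0.002 0.0005 0 0 0 0;0 0 0 0 0 0"}}

```text
clock: 7.9
tcp_pos: [0.4839, -0.1234, 0.1023]
orientation: [-0.245, 2.103, -2.102]
contact_force: [-5.3, -3.8, 6.0]
grip_width: 0.0358
```

Emit:
{"name": "send_rows", "arguments": {"rows": "0.002 0.0005 0 0 0 0;0.001 0.0002 0 0 0 0;0.001 0.0002 0 0 0 0;0 0 0 0 0 0"}}

```text
clock: 8.3
tcp_pos: [0.4857, -0.1229, 0.1022]
orientation: [-0.25, 2.105, -2.104]
contact_force: [-11.3, -4.7, 12.0]
grip_width: 0.0359
```

Emit:
{"name": "send_rows", "arguments": {"rows": "0.001 0.0002 0 0 0 0;0.001 0.0002 0 0 0 0;0 0 0 0 0 0"}}

```text
clock: 8.6
tcp_pos: [0.4857, -0.1229, 0.1021]
orientation: [-0.254, 2.107, -2.106]
contact_force: [-16.5, -5.2, 20.0]
grip_width: 0.0358
```

Run:
```python
from h import *
from bench import r
o=r.get_obs();print(o["contact_force"],o["moment"],o["tcp_pos"])
im=r.grab_frame("wrist")["pixels"][:,:,::-1].copy()
cv2.imwrite("pics/l.png",cv2.resize(im[80:340,100:400],None,fx=2.6,fy=2.3))
```

```text
[-16.49604372  -5.15058524  20.03071817] [-1.12150216  3.55265273  0.17580515] [ 0.48574766 -0.12291254  0.10214593]
```

View pics/l.png

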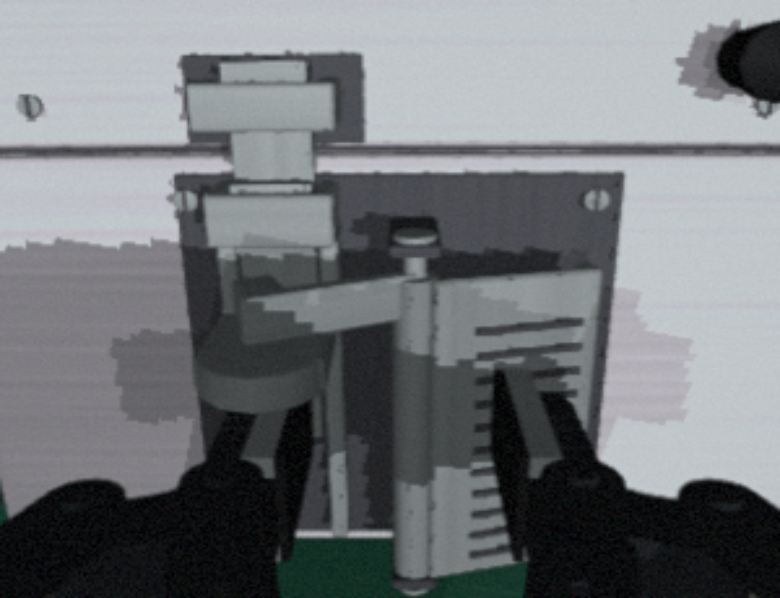

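Emit:
{"name": "send_rows", "arguments": {"rows": "-0.001 -0.0002 0.001 0 0 0;0 0 0.002 0 0 0;0 0 0.003 0 0 0;0 0 0.003 0 0 0;0 0 0.003 0 0 0;0 0 0.002 0 0 0;0 0 0 0 0 0"}}

```text
clock: 9.35
tcp_pos: [0.4856, -0.1215, 0.1143]
orientation: [-0.253, 2.107, -2.102]
contact_force: [-7.5, -2.2, -4.4]
grip_width: 0.0356
```

Run:
```python
from h import *
from bench import r
o=r.get_obs();print(o["contact_force"],o["moment"],o["tcp_pos"])
im=r.grab_frame("wrist")["pixels"][:,:,::-1].copy()
cv2.imwrite("pics/m.png",cv2.resize(im[80:340,100:400],None,fx=2.6,fy=2.3))
```

```text
[-7.5399388  -2.2177553  -4.38492813] [-0.62304571  1.54393227  0.24137936] [ 0.48564687 -0.12150776  0.11434982]
```

View pics/m.png

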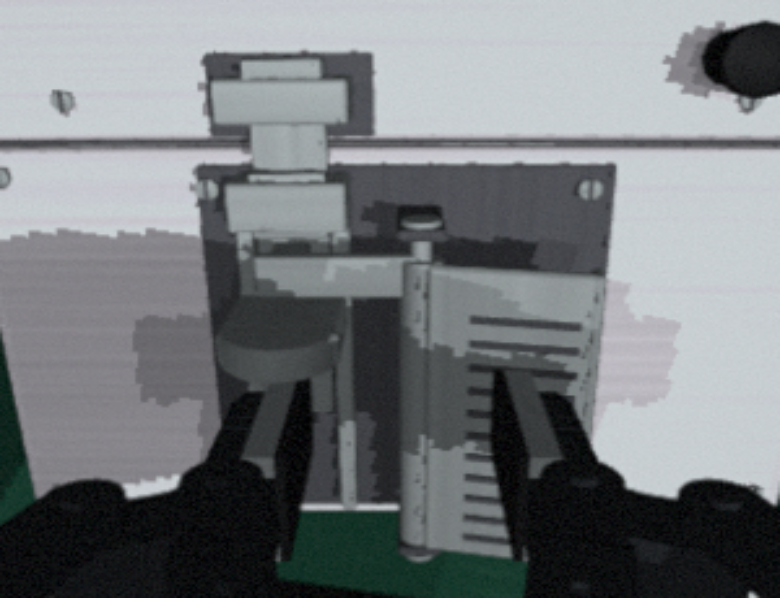

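Emit:
{"name": "send_rows", "arguments": {"rows": "-0.001 -0.0002 0.001 0 0 0;-0.003 -0.0007 0.002 0 0 0;-0.005 -0.001 0.005 0 0 0;-0.005 -0.001 0.02 0 0 0;-0.01 -0.002 0.04 0 0 0;-0.02 -0.005 0.04 0 0 0;-0.02 -0.005 0.03 0 0 0;0 0 0 0 0 0;0 0 0 0 0 0"}}

```text
clock: 10.3
tcp_pos: [0.4273, -0.1367, 0.2558]
orientation: [-0.238, 2.098, -2.1]
contact_force: [0.2, -0.9, 0.4]
grip_width: 0.036
```

Run:
```python
from h import *
from bench import r
o=r.get_obs();print(o["contact_force"],o["tcp_pos"])
im=r.grab_frame("wrist")["pixels"][:,:,::-1].copy()
cv2.imwrite("pics/n.png",cv2.resize(im[:300,80:400],None,fx=2.4,fy=2))
im=r.grab_frame("scene")["pixels"][:,:,::-1]
cv2.imwrite("pics/o.png",cv2.resize(im[165:285,180:370],None,fx=4,fy=4,interpolation=cv2.INTER_CUBIC))
```

```text
[ 0.22784453 -0.87796712  0.38654777] [ 0.42734404 -0.13666286  0.25584751]
```

View pics/n.png

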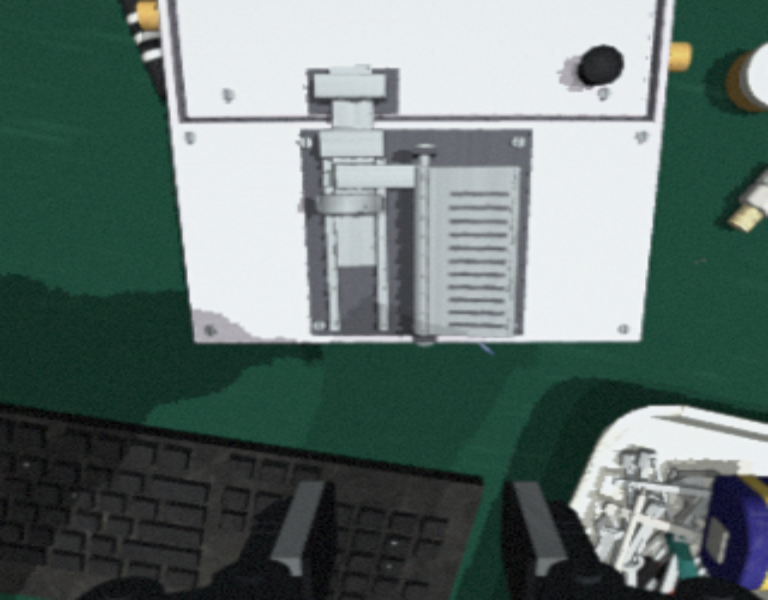

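View pics/o.png

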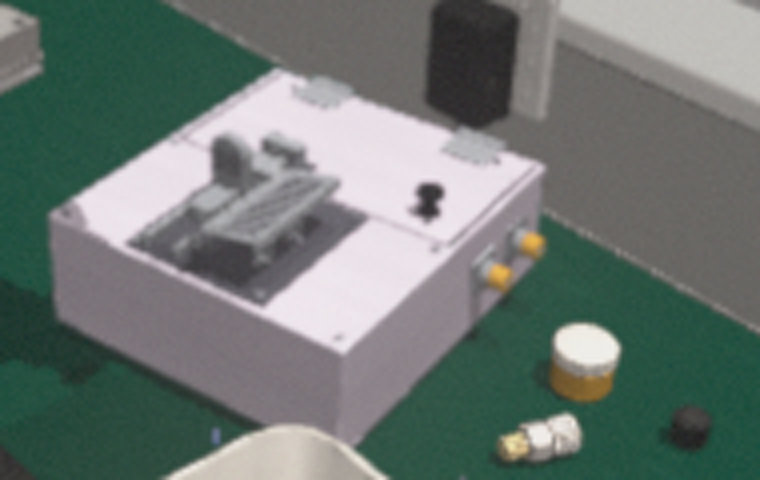

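```bash
python3 -c "
from bench import r
print(r.hand_in(), r.get_obs()['clock'])"
```

```text
the job is handed in; nothing more can be done
the job is handed in; nothing more can be done
```

I pushed the lid shut, then held the spring catch down with one finger while the other pushed the bolt home. Then I let go, the catch sprang back up, and I handed the job in at about 10.4 s on the clock.

- **Lid:** shut with the closed fingertips. It held against about 9 N and looks level with the deck in the last scene picture.
- **Bolt:** pushed until it stopped. Pushing harder (fingertip force up to 16 N along x) did not move it any further. The last wrist picture shows its end through the keeper.
- **Catch:** in the last pictures the paddle is back up and its arm lies straight across the bolt, as it did at the start. I didn't test the lock by pulling on the bolt.
- **Robot and loose things:** the arm was well clear with near-zero force on it. The adapter, dust cap, flux pot and marker were not touched, and all four still looked in place.

**Small disagreements:**
- The cameras disagreed by about 2 mm on where the box stood sideways.
- The measured tip height read about 1.5 mm high when pressing the lid.
- Pressing the catch onto its stop briefly took about 20 N instead of 3 to 6 N, and I eased it off. It rose to about 20 N again during the last push on the bolt.

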